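Open the bone-measuring board to its red stop

ROBOT

A 6-joint arm with a two-finger parallel gripper is mounted at the origin on the work surface. World frame = base frame: x ahead of the robot, y to its left, z up, the work surface at z = 0. Lengths are in m, angles in rad, forces in N, time in s.
With the tool pointing down it reaches from about 0.4 to 0.825 m from the base axis. Payload 7 kg.
Tool frame: the origin (TCP) lies midway between the tips of the shut fingers; the grasp point (between the pads) lies 19 mm behind it; z points along the fingers, y is the line along which they close (so a half turn about z gives the same grasp; the last joint's range is limited). The gripper opens to 88 mm and grips with 3 to 60 N. Pads are 19 mm wide; open, the fingers measure 130 mm over their backs; the gripper's body (78 mm by 193 mm) begins 47 mm behind the grasp point.
Start: joints at [-1.025, 0.359, 0.012, 0, -1.224, -0.288], TCP at [0.172, -0.653, 0.227] pointing down, gripper open.
Joint ranges: [-3.07, 3.07], [-1.43, 2.12], [-1.02, 1.25], [-3.03, 1.67], [-3.05, -0], [-3.03, 3.03]. Speed limits (rad/s): [2.39, 2.39, 3.01, 3.14, 3.14, 3.14].

INTERFACE

Orientations are given as [roll, pitch, yaw] about the fixed x, y, z axes, in that order (R = Rz(yaw) Ry(pitch) Rx(roll)).
In Python, from station import get_state, grab_frame, calibration, job_done, boxes_of, regions_of, spot_point gives the robot as it stands. The module is installed in compiled form; this text tells all that it offers.
- The arm moves only by the tool arm_command, never from a script. Its argument "commands" is a list of rows, each an object of numbers: "tx", "ty", "tz": the shift along the tool's x, y, z each as a share of 25 cm, from -1 to 1; "twist": the turn about the tool's z as a share of 180 degrees, from -1 to 1. A call has exactly 8 rows; each row is the pose to reach, as a shift and turn from the pose commanded when the call began, along the tool's axes at that moment, turning the shorter way round; what a row does not reach only later rows make up. A row lasts 1/12 s, in which the tool goes at most 41.7 mm and 7.16 degrees, less where a joint would pass 70% of its speed; a pose out of reach is approached as far as the arm can. A call with a number of a shift or a turn outside -1 to 1 is refused whole. A call with a gripper value outside its range is refused whole. "claw" is the opening, from 0 (shut) to 1 (fully open), set as the call begins (left out, the last holds). The fingers move at their own pace and stop on an object; "grip_force" is the grip in N (left out, the last holds). Time passes only in rows, so rows that repeat a pose let the fingers close, or fill a call up. It gives the time, the measured TCP pose, the force, the opening and the grip force at its end, in the units of the state.
- get_state(): the state, without advancing time (a new reading comes with each control period).
- grab_frame(name): name is "side" or "top"; returns the picture (400x640x3 uint8, red, green, blue); there is no depth.
- calibration(name): a dict with "camera_matrix" (3x3 intrinsics, pixels), "extrinsics" (4x4, takes a point from camera to world coordinates). Camera axes: x right, y down, z forward; pixel columns grow to the right and rows downward; lengths in m; the calibration is good to about 2 mm. A picture is of the moment at which its call begins. calibration takes no time and is no camera call.
- job_done(): hands the job in; it is judged then, once.
Trained networks look in the newest picture that a camera, given by its name, has taken for a name from the list of things; names that differ only in an ending like _2 or _b are one class to them, and where a whole thing is asked for, a point or a joint stands for the part that bears it (a point fixed in the world has none). Each returns a list of dicts, best first, with "score" (0 to 1); they miss things now and then, are a little off and sometimes report something else, mostly with a low value. They report only what shows in the picture. A call takes as long as a camera call.
- boxes_of(query, camera): "rect" ([left, top, right, bottom] in pixels, round what is visible of it).
- regions_of(query, camera): "region" (400x640 bool, what is visible of it) and "rect" ([left, top, right, bottom] in pixels, round what is visible of it).
- spot_point(query, camera): "uv" ([column, row] in pixels: a listed point, or the origin of a listed thing).
The state is a dict: "t": time; "q": joint angles; "qd": joint speeds; "joint_efforts": joint torques, N m; "eef_pos": TCP position; "ee_rot": TCP orientation; "force": force on the tool from outside, world axes, zero at the start; "moment": the same for the moment, N m; "width": finger opening in m; "gripper_force": force on a finger pad.
Only numpy, scipy, OpenCV 4.12 (cv2) and the standard library are available. Lean on these libraries where they do the work, as an engineer would, in place of code of your own. Each camera call takes 0.05 s, during which the arm holds its last target. There are 200 camera calls.

TASK

The last small bone has been measured and the long bone comes next, so open the bone-measuring board: press down the blue thumb pad in the middle of the black slide to free its brake, keep it pressed while you push the slide along the rail until it rests against the red stop, then let the pad spring back up so that the brake holds the slide there. Only press and push with the fingertips: do not pinch the slide or pad, do not drag the slide with its brake on, do not shove the red stop out of place, and leave the bones and the other things on the table alone.

Things in the scene. Friction and masses are not known exactly. Their poses are not given: they have to be found in the camera images.
- board: Bone-measuring board, fixed: plywood base 210 x 520 x 18 mm, white scaled bed, black head wall at its -y end (top 68 mm above table), aluminium rail (44 mm wide, top 40 mm up) along x = +65 mm. Origin: centre of the underside, on the table. y: the long way, from head wall to red stop; x: across, from bed to rail; z up. Yaw within 20 degrees of the world's.
- slide (a joint): Slide's place on the rail, m; grows along board +y, towards the red stop. Black saddle 110 (y) x 64 mm (x), top 54 mm above table, with an aluminium plate 6 mm thick at its head-wall end, standing over the bed to x = -93 mm on the board, top 68 mm up. Pad up: a brake holds it with about 20 N. Pad pressed 3 mm or more: it runs freely (1 to 2 N).
- thumb_pad (a joint): Depth of the blue thumb pad, m: about 0 when up, grows as pressed, 0.006 fully down. Sprung: it starts to move at about 6.5 N and needs about 11 N fully down. The brake, worked through a lever, weakens as the pad goes down, is fully off from 0.003 and bites again when the pad comes up.
- pad_top (a point): Centre of the upper face of the blue thumb pad in the slide's middle, 68 mm above the table when up; moves with the pad. The face is 36 mm across (x) and 46 mm long (y) between two upright lips 6 mm high, one at each end, which a fingertip on the pad can push against. It stands 14 mm above the saddle, open at the sides.
- slide_end (a point): Centre of the slide's rubber bumper face, on the end that meets the red stop, 59 mm from the pad's centre, 48 mm above the table. Axes as the board's.
- stop_face (a point): Centre of the red stop's face that the slide must rest against, 48 mm above the table. Red block 60 (x) x 30 mm (y) on the rail, top 58 mm up, white line on top, black clamp screw on its side; at the start 70 to 220 mm of clear rail lies between it and the slide. Its clamp holds with about 28 N. Axes as the board's.
- small_bone: Bystander: small brown bone 50 mm long, 18 mm high, lying on the bed by the head wall. Origin: centre of its underside.
- long_bone: Bystander: pale long bone 210 mm long, 28 mm high, on the table on the robot's side of the board. Origin: centre of its underside.
- wood_stick: Bystander: flat wooden modelling stick 195 x 22 x 6 mm on the table beyond the rail. Origin: underside.
- brush: Bystander: wooden-handled brush lying along the rail on the table beyond it.
- tub: Bystander: white open plastic tub, 124 mm across, 110 mm high, left of the board. Origin: centre of its underside.
- jar: Bystander: clear jar with blue cap, 64 mm across, 100 mm high, right of the board. Origin: centre of its underside.
- sherd: Bystander: curved terracotta sherd about 80 x 60 x 18 mm, right of the board. Origin: underside.

How it is judged:
On the way, in this order (a step that is already met when the one before it is completed fails the run):
1. the thumb pad is pressed down before the slide has moved (value of joint thumb_pad above 0.002 m and distance of slide_end from where it was at the start of the episode below 0.01 m), for 0.1 s.
2. the slide reaches the red stop with the pad still pressed (value of joint thumb_pad above 0.0015 m and y of slide_end in the frame of stop_face above -0.0025 m), for 0.1 s.
At the end, for the whole second after the job is handed in: The slide's bumper rests against the red stop (gap under 2.5 mm), still, with the thumb pad sprung back up (within 1 mm) and untouched; the stop has shifted less than 5 mm along the rail and every bystander less than 20 mm (y of slide_end in the frame of stop_face between -0.0025 and 0.0025 m and value of joint thumb_pad below 0.001 m and velocity of joint slide between -0.003 and 0.003 m/s and distance of stop_face from where it was at the start of the episode below 0.005 m and distance of each of small_bone, long_bone, wood_stick, brush, tub, jar, sherd from where it was at the start of the episode below 0.02 m).
It fails at once if the slide is dragged along the rail with its brake on (over 10 mm from its start, still over 5 mm short of the stop, and moving faster than 10 mm/s with the pad up) (value of joint thumb_pad below 0.001 m and distance of slide_end from where it was at the start of the episode above 0.01 m and y of slide_end in the frame of stop_face below -0.005 m and (velocity of joint slide above 0.01 m/s or velocity of joint slide below -0.01 m/s)).
It fails at once if the slide or its pad is pinched from both sides ((contact force between the fingers and pad_end_wall_a above 2 N and contact force between the fingers and pad_end_wall_b above 2 N) or (contact force between the fingers and pad_side_a above 2 N and contact force between the fingers and pad_side_b above 2 N) or (contact force between the fingers and slide_cheek_a above 2 N and contact force between the fingers and slide_cheek_b above 2 N)).
It fails at once if the red stop is shoved more than 5 mm (distance of stop_face from where it was at the start of the episode above 0.005 m).
It fails at once if a bystander is moved by more than 20 mm or lifted (distance of any of small_bone, long_bone, wood_stick, brush, tub, jar, sherd from where it was at the start of the episode above 0.02 m).
It also fails if it takes over 38 s, if anything falls off the work surface, if the arm or the gripper's body presses on something with over 40 N, if the wrist force passes 120 N, or if a joint passes its speed limit or range.

## Working session

There is one attempt and no reset: what is moved stays moved. The work goes in short steps, Python scripts to look and compute and a tool call to move; the robot and the scene stay as the last step left them, time stands still between calls to the robot, and variables do not carry over. Pictures are saved under pics/ and viewed, at most 10 in all, crops included, and the job is handed in when it is done.

Besides the shell and the picture viewer there is one more tool, called after "Call:" by a JSON object that holds its "op" and its "data". arm_command: Moves the arm, as the interface text tells. Shift numbers are shares of 25 cm and turn numbers shares of 180 degrees, none past 1 either way. Its arguments: {"type":"object","properties":{"commands":{"type":"array"},"claw":{"type":"number"},"grip_force":{"type":"number"}},"required":["commands"]}

```bash
mkdir -p pics
cat > h.py <<'E'
import numpy as np, cv2
from station import *
def ray(c,uv):
    k=calibration(c);K=np.array(k["camera_matrix"]);T=np.array(k["extrinsics"])
    d=T[:3,:3]@np.linalg.solve(K,[uv[0],uv[1],1.]);return T[:3,3],d
def atz(c,uv,z):
    o,d=ray(c,uv);return o+d*(z-o[2])/d[2]
def tri(r):
    A=0;b=0
    for o,d in r:
        d=d/np.linalg.norm(d);P=np.eye(3)-np.outer(d,d);A=A+P;b=b+P@o
    return np.linalg.solve(A,b)
E
python3 - <<'E'
from h import *
np.set_printoptions(precision=4,suppress=True)
s=get_state();print(s['t'],s['eef_pos'],s['ee_rot'],s['force'],s['width'])
Z=dict(pad_top=.068,slide_end=.048,stop_face=.048,board=0)
ims=[]
for c in("top","side"):
    im=grab_frame(c)[:,:,::-1].copy()
    cv2.imwrite(f"pics/{c}0.png",im)
    for n,z in Z.items():
        for r in spot_point(n,c)[:2]: print(c,n,round(r['score'],2),np.round(r['uv'],1),atz(c,r['uv'],z))
print(get_state()['t'])
E
```

```text
0.0 [ 0.172  -0.6522  0.2256] [ 3.14   -0.0001 -2.8839] [ 0.9094 -0.2623  0.1799] 0.08765848266138737
top pad_top 0.82 [343.4 214.2] [ 0.5351 -0.1043  0.068 ]
top slide_end 0.59 [323.1 208.8] [ 0.5537 -0.0473  0.048 ]
top slide_end 0.3 [147.4 216.1] [0.543  0.4618 0.048 ]
top stop_face 0.85 [262.5 206. ] [0.5655 0.129  0.048 ]
top board 0.74 [320.5 233.3] [ 0.4837 -0.0394  0.    ]
top board 0.54 [145.3 215. ] [0.5504 0.4894 0.    ]
side pad_top 0.63 [323.5 182.8] [ 0.5405 -0.0982  0.068 ]
side pad_top 0.45 [316.6 194.7] [ 0.5552 -0.0175  0.068 ]
side slide_end 0.87 [315.7 193.1] [ 0.563  -0.0623  0.048 ]
side stop_face 0.75 [305.2 224.8] [0.574  0.1251 0.048 ]
side board 0.61 [337.7 209.3] [ 0.4892 -0.0452  0.    ]
side board 0.55 [300.2 189.5] [ 0.63   -0.1673  0.    ]
0.5
```

View pics/top0.png

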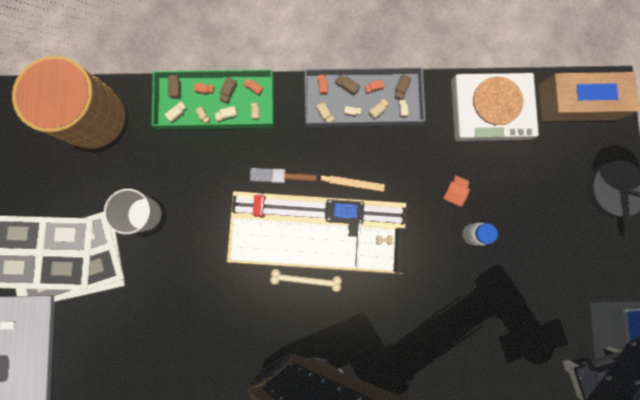

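View pics/side0.png

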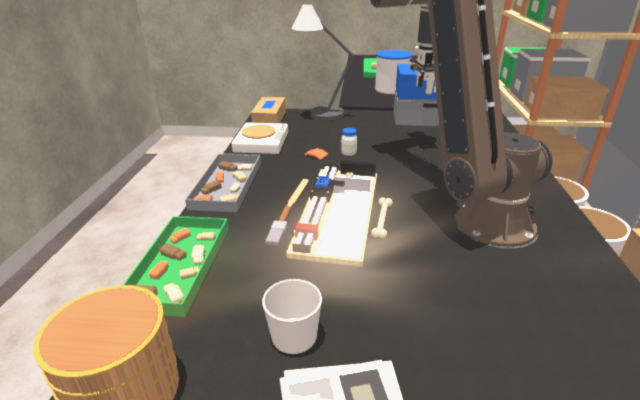

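Run:
```python
from h import *
np.set_printoptions(precision=4,suppress=True)
C={}
for c,roi in(("top",(220,180,420,280)),("side",(280,160,390,270))):
    im=cv2.imread(f"pics/{c}0.png");h=cv2.cvtColor(im,cv2.COLOR_BGR2HSV)
    x0,y0,x1,y1=roi
    for n,z,m in(("blue",.068,(h[...,0]>100)&(h[...,0]<130)&(h[...,1]>130)&(h[...,2]>70)),("red",.058,((h[...,0]<6)|(h[...,0]>174))&(h[...,1]>150)&(h[...,2]>80))):
        k=np.zeros(m.shape,np.uint8);k[y0:y1,x0:x1]=m[y0:y1,x0:x1]
        N,l,st,ce=cv2.connectedComponentsWithStats(k);i=1+st[1:,4].argmax()
        C[c,n]=ce[i];print(c,n,st[i],ce[i],atz(c,ce[i],z))
        if c=="top": print([atz(c,p,z)[:2] for p in cv2.boxPoints(cv2.minAreaRect(np.argwhere(l==i)[:,::-1].astype(np.float32)))])
    cv2.imwrite(f"pics/{c}1.png",cv2.resize(im[y0:y1,x0:x1],None,fx=4 if c=="top" else 5,fy=4 if c=="top" else 5,interpolation=cv2.INTER_CUBIC))
for n in("blue","red"): print(n,tri([ray(c,C[c,n]) for c in("top","side")]))
r=regions_of("board","top")[0];print(r['score'],r['rect'])
b=cv2.boxPoints(cv2.minAreaRect(np.argwhere(r['region'])[:,::-1].astype(np.float32)));print(b,[atz("top",p,.018)[:2] for p in b])
```

```text
top blue [335 204  22  14 250] [345.456 210.256] [ 0.5463 -0.1105  0.068 ]
[array([ 0.565 , -0.0811]), array([ 0.5637, -0.1413]), array([ 0.5264, -0.1401]), array([ 0.5276, -0.0801])]
top red [254 196   7  20 107] [256.6916 205.028 ] [0.5677 0.1445 0.058 ]
[array([0.54  , 0.1543]), array([0.595 , 0.1508]), array([0.5937, 0.1344]), array([0.5387, 0.138 ])]
side blue [316 176  14  11 110] [322.3545 181.2273] [ 0.5453 -0.1089  0.068 ]Traceback (most recent call last):
  File "<stdin>", line 9, in <module>
ValueError: attempt to get argmax of an empty sequence
```

View pics/top1.png

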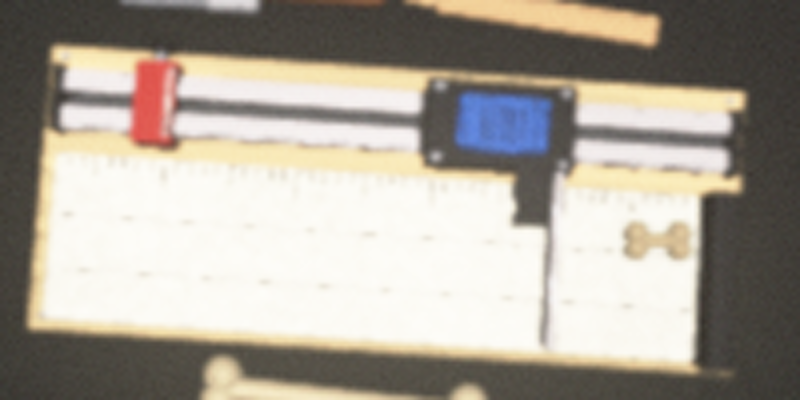

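Call:
{"op": "arm_command", "data": {"commands": [{"tx": -0.11, "ty": 0.09, "twist": -0.035}, {"tx": -0.23, "ty": 0.19, "twist": -0.07}, {"tx": -0.34, "ty": 0.28, "twist": -0.105}, {"tx": -0.45, "ty": 0.38, "twist": -0.14}, {"tx": -0.57, "ty": 0.47, "twist": -0.175}, {"tx": -0.68, "ty": 0.57, "twist": -0.21}, {"tx": -0.8, "ty": 0.66, "twist": -0.245}, {"tx": -0.9, "ty": 0.75, "twist": -0.28}], "claw": 0, "grip_force": 10}}

```text
invalid input
```

```bash
cat >> h.py <<'E'
np.set_printoptions(precision=4,suppress=True)
def to(p,yawdeg):
    from scipy.spatial.transform import Rotation as R
    s=get_state();M=R.from_euler('xyz',s['ee_rot']).as_matrix()
    d=M.T@(np.array(p)-s['eef_pos'])
    tw=-((yawdeg-np.degrees(s['ee_rot'][2])+180)%360-180)/180
    print('t',s['t'],'pos',np.array(s['eef_pos']),'rot',np.array(s['ee_rot']),'F',np.array(s['force']),'w',s['width'],'q',np.array(s['q']));print('shares',d/.25,'twist',tw)
E
python3 - <<'E'
from h import *
for a,b,z in(((235,204.5),(403.7,215),.04),((232.5,191.8),(405.5,203),.018),((227.5,262),(403,273.5),.018)):
    p,q=atz("top",a,z),atz("top",b,z);d=p-q;print(p,q,np.degrees(np.arctan2(d[0],d[1])),np.linalg.norm(d))
to([.546,-.11,.11],-94.2)
E
```

```text
[0.5724 0.2105 0.04  ] [ 0.5311 -0.2843  0.04  ] 4.769147085058587 0.4965920345493489
[0.6133 0.2225 0.018 ] [ 0.5687 -0.297   0.018 ] 4.901100130607594 0.521422993720448
[0.4048 0.2372 0.018 ] [ 0.3595 -0.28    0.018 ] 5.008808745987907 0.5192652162008513
t 0.5 pos [ 0.1721 -0.6526  0.2265] rot [ 3.1415  0.     -2.8837] F [-0.2652 -0.2461  0.9178] w 0.08743259767151974 q [-1.0249  0.3586  0.0119 -0.     -1.2241 -0.2881]
shares [-1.9997  1.7174  0.4662] twist -0.39459273446735466
```

Call:
{"op": "arm_command", "data": {"commands": [{"tx": -0.11, "ty": 0.09, "tz": 0, "twist": -0.035}, {"tx": -0.23, "ty": 0.19, "tz": 0, "twist": -0.07}, {"tx": -0.34, "ty": 0.28, "tz": 0, "twist": -0.105}, {"tx": -0.45, "ty": 0.38, "tz": 0, "twist": -0.14}, {"tx": -0.57, "ty": 0.47, "tz": 0, "twist": -0.175}, {"tx": -0.68, "ty": 0.57, "tz": 0, "twist": -0.21}, {"tx": -0.8, "ty": 0.66, "tz": 0, "twist": -0.245}, {"tx": -0.9, "ty": 0.75, "tz": 0, "twist": -0.28}], "claw": 0, "grip_force": 10}}

```text
t: 1.17
eef_pos: [0.343, -0.4124, 0.2269]
ee_rot: [-3.141, -0.0, -1.998]
force: [0.3, 0.0, -0.5]
width: 0.0397
gripper_force: 0.0
```

```bash
python3 -c "
from h import *
to([.546,-.11,.11],-94.9)"
```

```text
t 1.1667 pos [ 0.343  -0.4124  0.2269] rot [-3.1407 -0.0001 -1.9984] F [ 0.3123  0.0181 -0.5004] w 0.03970847466792083 q [-0.5114  0.1298 -0.2934  0.     -1.1467  0.0838]
shares [-1.4376 -0.2369  0.4677] twist -0.10889966846930513
```

Call:
{"op": "arm_command", "data": {"commands": [{"tx": -0.14, "ty": -0.02, "tz": 0, "twist": -0.02}, {"tx": -0.28, "ty": -0.04, "tz": 0, "twist": -0.04}, {"tx": -0.42, "ty": -0.06, "tz": 0, "twist": -0.06}, {"tx": -0.56, "ty": -0.08, "tz": 0.03, "twist": -0.08}, {"tx": -0.7, "ty": -0.11, "tz": 0.06, "twist": -0.1}, {"tx": -0.84, "ty": -0.14, "tz": 0.09, "twist": -0.11}, {"tx": -0.97, "ty": -0.16, "tz": 0.12, "twist": -0.11}, {"tx": -1, "ty": -0.165, "tz": 0.15, "twist": -0.11}]}}

```text
t: 1.83
eef_pos: [0.4867, -0.2014, 0.189]
ee_rot: [-3.14, 0.0, -1.656]
force: [-0.3, 0.0, -0.3]
width: 0.0004
gripper_force: 0.0
```

```bash
python3 -c "
from h import *
to([.546,-.11,.09],-94.9)"
```

```text
t 1.8333 pos [ 0.4867 -0.2014  0.189 ] rot [-3.1401  0.0002 -1.6557] F [-0.3484  0.0097 -0.2889] w 0.0003780495675760776 q [-0.0198  0.1432 -0.3689 -0.0001 -1.0572 -0.0651]
shares [-0.3844 -0.2049  0.3965] twist 0.00019454152158399692
```

Call:
{"op": "arm_command", "data": {"commands": [{"tx": -0.1, "ty": -0.05, "tz": 0.06, "twist": 0}, {"tx": -0.2, "ty": -0.1, "tz": 0.12, "twist": 0}, {"tx": -0.3, "ty": -0.15, "tz": 0.2, "twist": 0}, {"tx": -0.38, "ty": -0.205, "tz": 0.28, "twist": 0}, {"tx": -0.385, "ty": -0.205, "tz": 0.34, "twist": 0}, {"tx": -0.385, "ty": -0.205, "tz": 0.38, "twist": 0}, {"tx": -0.385, "ty": -0.205, "tz": 0.39, "twist": 0}, {"tx": -0.385, "ty": -0.205, "tz": 0.39, "twist": 0}]}}

```text
t: 2.5
eef_pos: [0.543, -0.1136, 0.0911]
ee_rot: [3.14, -0.0, -1.659]
force: [-0.1, -0.6, -0.2]
width: 0.0003
gripper_force: 0.0
```

```bash
python3 -c "
from h import *
a=grab_frame('top')[170:250,290:390,::-1];b=grab_frame('side')[140:240,280:380,::-1]
cv2.imwrite('pics/n2.png',np.hstack([cv2.resize(a,(500,400),interpolation=2),cv2.resize(b,(300,400),interpolation=2)]) if 0 else np.hstack([cv2.resize(a,(400,320),interpolation=2),cv2.resize(b,(320,320),interpolation=2)]))
to([.546,-.11,.066],-94.9)"
```

```text
t 2.6 pos [ 0.544  -0.1138  0.0925] rot [-3.1404 -0.     -1.6593] F [-0.6699  0.7487 -0.7917] w 0.00045795901812427196 q [ 0.1464  0.2896 -0.428   0.0004 -0.852  -0.2352]
shares [-0.0157 -0.0066  0.1061] twist -0.0009516702907682707
```

View pics/n2.png

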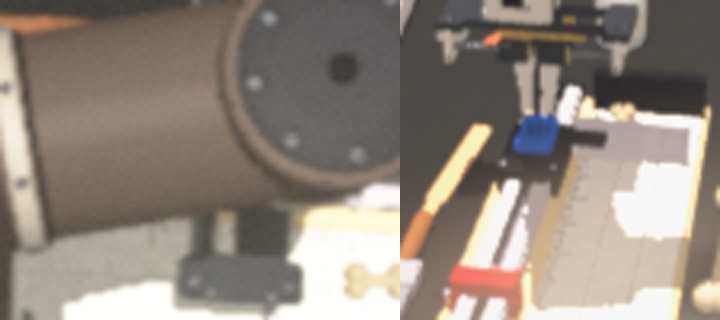

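The side view shows the shut fingertips just above and slightly head-wall-side of the blue pad (pad at about (536,135) in the composite). The slide is clear, so I press gently.

Call:
{"op": "arm_command", "data": {"commands": [{"tx": -0.01, "ty": -0.005, "tz": 0.03, "twist": 0}, {"tx": -0.02, "ty": -0.01, "tz": 0.06, "twist": 0}, {"tx": -0.02, "ty": -0.01, "tz": 0.08, "twist": 0}, {"tx": -0.02, "ty": -0.01, "tz": 0.09, "twist": 0}, {"tx": -0.02, "ty": -0.01, "tz": 0.1, "twist": 0}, {"tx": -0.02, "ty": -0.01, "tz": 0.105, "twist": 0}, {"tx": -0.02, "ty": -0.01, "tz": 0.11, "twist": 0}, {"tx": -0.02, "ty": -0.01, "tz": 0.11, "twist": 0}]}}

```text
t: 3.27
eef_pos: [0.5463, -0.1084, 0.0644]
ee_rot: [3.141, -0.0, -1.658]
force: [-3.4, 1.4, 9.2]
width: 0.0002
gripper_force: 4.3
```

Call:
{"op": "arm_command", "data": {"commands": [{"tx": 0, "ty": 0, "tz": 0.004, "twist": 0}, {"tx": 0, "ty": 0, "tz": 0.008, "twist": 0}, {"tx": 0, "ty": 0, "tz": 0.01, "twist": 0}, {"tx": 0, "ty": 0, "tz": 0.012, "twist": 0}, {"tx": 0, "ty": 0, "tz": 0.012, "twist": 0}, {"tx": 0, "ty": 0, "tz": 0.012, "twist": 0}, {"tx": 0, "ty": 0, "tz": 0.012, "twist": 0}, {"tx": 0, "ty": 0, "tz": 0.012, "twist": 0}]}}

```text
t: 3.93
eef_pos: [0.5463, -0.1085, 0.0622]
ee_rot: [3.141, -0.0, -1.658]
force: [-6.0, 0.9, 13.3]
width: 0.0001
gripper_force: 6.6
```

```bash
python3 -c "
from h import *
to([.546+.0854*.16,-.11+.9963*.16,.062],-94.9)
for c,n in(('side','slide_end'),('side','stop_face'),('side','pad_top')): 
  for r in spot_point(n,c)[:1] if grab_frame(c) is not None else []: print(n,r['score'],r['uv'],atz(c,r['uv'],.048 if n!='pad_top' else .062))"
```

```text
t 3.9333 pos [ 0.5463 -0.1085  0.0622] rot [ 3.1415 -0.0004 -1.6582] F [-6.0024  0.9467 13.2601] w 0.00013838242259439924 q [ 0.1558  0.3301 -0.455   0.0005 -0.7859 -0.2435]
shares [-0.6338  0.002   0.0006] twist -0.0005845079094471986
stop_face 0.57 [306.2, 224.4] [0.5714 0.1228 0.048 ]
```

Call:
{"op": "arm_command", "data": {"commands": [{"tx": -0.015, "ty": 0, "tz": 0.003, "twist": 0}, {"tx": -0.04, "ty": 0, "tz": 0.003, "twist": 0}, {"tx": -0.07, "ty": 0, "tz": 0.003, "twist": 0}, {"tx": -0.1, "ty": 0, "tz": 0.003, "twist": 0}, {"tx": -0.13, "ty": 0, "tz": 0.003, "twist": 0}, {"tx": -0.16, "ty": 0, "tz": 0.003, "twist": 0}, {"tx": -0.19, "ty": 0, "tz": 0.003, "twist": 0}, {"tx": -0.21, "ty": 0, "tz": 0.003, "twist": 0}]}}

```text
t: 4.9
eef_pos: [0.5511, -0.0561, 0.0622]
ee_rot: [-3.141, -0.001, -1.658]
force: [-7.3, -1.1, 19.0]
width: -0.0003
gripper_force: 9.5
```

```bash
python3 -c "
from h import *
cv2.imwrite('pics/n3.png',cv2.resize(grab_frame('side')[140:260,270:390,::-1],(600,600),interpolation=2))
to([.546+.0854*.16,-.11+.9963*.16,.062],-94.9)"
```

```text
t 4.95 pos [ 0.5511 -0.0554  0.0621] rot [-3.1414 -0.0007 -1.6574] F [-7.7488  3.1862 20.1089] w 0.00038289699885842693 q [ 0.2538  0.3258 -0.4624  0.001  -0.7826 -0.3412]
shares [-0.4208  0.0023  0.0001] twist -0.0003552060861330296
```

View pics/n3.png

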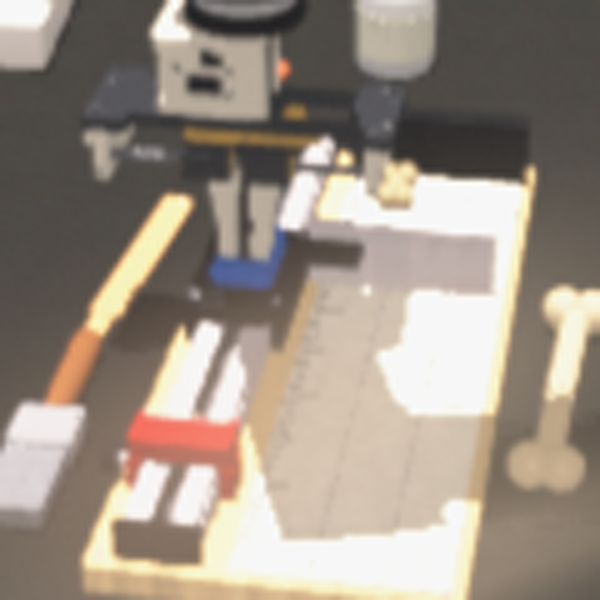

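The slide moves with the fingertips on the pressed pad (blue at ~(245,270) in the crop); the red stop is ahead at ~(185,435).

Call:
{"op": "arm_command", "data": {"commands": [{"tx": -0.03, "ty": 0, "tz": -0.002, "twist": 0}, {"tx": -0.08, "ty": 0, "tz": -0.002, "twist": 0}, {"tx": -0.13, "ty": 0, "tz": -0.002, "twist": 0}, {"tx": -0.18, "ty": 0, "tz": -0.002, "twist": 0}, {"tx": -0.23, "ty": 0, "tz": -0.002, "twist": 0}, {"tx": -0.28, "ty": 0, "tz": -0.002, "twist": 0}, {"tx": -0.32, "ty": 0, "tz": -0.002, "twist": 0}, {"tx": -0.34, "ty": 0, "tz": -0.002, "twist": 0}]}}

```text
t: 5.62
eef_pos: [0.5586, 0.0293, 0.0622]
ee_rot: [-3.141, -0.001, -1.657]
force: [-6.1, -1.7, 15.8]
width: 0.0006
gripper_force: 7.3
```

```bash
python3 -c "
from h import *
cv2.imwrite('pics/n4.png',cv2.resize(grab_frame('side')[140:260,270:390,::-1],(600,600),interpolation=2))
to([.546+.0854*.18,-.11+.9963*.18,.062],-94.9)"
```

```text
t 5.6667 pos [0.5587 0.0298 0.0622] rot [-3.1413 -0.0002 -1.6571] F [-6.19    2.1583 16.0086] w 0.000492701547271286 q [ 0.4034  0.3335 -0.4497  0.0005 -0.7874 -0.4901]
shares [-0.1584  0.0032  0.0008] twist -0.0002625353742063099
```

View pics/n4.png

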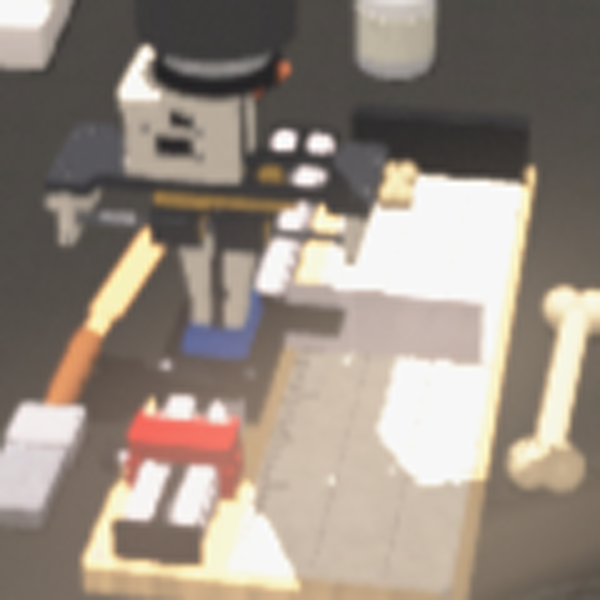

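Blue pad now at ~(225,335), the stop's top edge at ~(185,420): roughly 40 mm left. I slow down.

Call:
{"op": "arm_command", "data": {"commands": [{"tx": -0.015, "ty": 0, "tz": 0, "twist": 0}, {"tx": -0.03, "ty": 0, "tz": 0, "twist": 0}, {"tx": -0.045, "ty": 0, "tz": 0, "twist": 0}, {"tx": -0.06, "ty": 0, "tz": 0, "twist": 0}, {"tx": -0.075, "ty": 0, "tz": 0, "twist": 0}, {"tx": -0.09, "ty": 0, "tz": 0, "twist": 0}, {"tx": -0.1, "ty": 0, "tz": 0, "twist": 0}, {"tx": -0.11, "ty": 0, "tz": 0, "twist": 0}]}}

```text
t: 6.33
eef_pos: [0.561, 0.0559, 0.0622]
ee_rot: [-3.141, -0.001, -1.658]
force: [-5.0, -1.3, 13.9]
width: 0.0006
gripper_force: 7.3
```

Call:
{"op": "arm_command", "data": {"commands": [{"tx": -0.003, "ty": 0, "tz": 0, "twist": 0}, {"tx": -0.006, "ty": 0, "tz": 0, "twist": 0}, {"tx": -0.01, "ty": 0, "tz": 0, "twist": 0}, {"tx": -0.013, "ty": 0, "tz": 0, "twist": 0}, {"tx": -0.016, "ty": 0, "tz": 0, "twist": 0}, {"tx": -0.02, "ty": 0, "tz": 0, "twist": 0}, {"tx": -0.02, "ty": 0, "tz": 0, "twist": 0}, {"tx": -0.02, "ty": 0, "tz": 0, "twist": 0}]}}

```text
t: 7.0
eef_pos: [0.5615, 0.0609, 0.0622]
ee_rot: [-3.141, -0.0, -1.658]
force: [-5.9, 0.5, 14.9]
width: 0.0009
gripper_force: 7.2
```

Call:
{"op": "arm_command", "data": {"commands": [{"tx": -0.003, "ty": 0, "tz": 0.001, "twist": 0}, {"tx": -0.006, "ty": 0, "tz": 0.001, "twist": 0}, {"tx": -0.01, "ty": 0, "tz": 0.001, "twist": 0}, {"tx": -0.013, "ty": 0, "tz": 0.001, "twist": 0}, {"tx": -0.016, "ty": 0, "tz": 0.001, "twist": 0}, {"tx": -0.02, "ty": 0, "tz": 0.001, "twist": 0}, {"tx": -0.024, "ty": 0, "tz": 0.001, "twist": 0}, {"tx": -0.024, "ty": 0, "tz": 0.001, "twist": 0}]}}

```text
t: 7.67
eef_pos: [0.562, 0.0669, 0.0622]
ee_rot: [-3.141, -0.0, -1.658]
force: [-7.4, -0.0, 17.2]
width: 0.0005
gripper_force: 8.2
```

```bash
python3 -c "
from h import *
cv2.imwrite('pics/n5.png',cv2.resize(grab_frame('side')[190:250,285:345,::-1],(600,600),interpolation=2))
to([.546+.0854*.18,-.11+.9963*.18,.062],-94.9)"
```

```text
t 7.7167 pos [0.5621 0.0669 0.0622] rot [-3.1411 -0.0003 -1.6579] F [-6.1652 -0.3944 16.6911] w 0.0005248142142895742 q [ 0.4645  0.3424 -0.4355  0.0007 -0.7926 -0.5521]
shares [-0.0094  0.0036  0.0007] twist -0.0005025430372222041
```

View pics/n5.png

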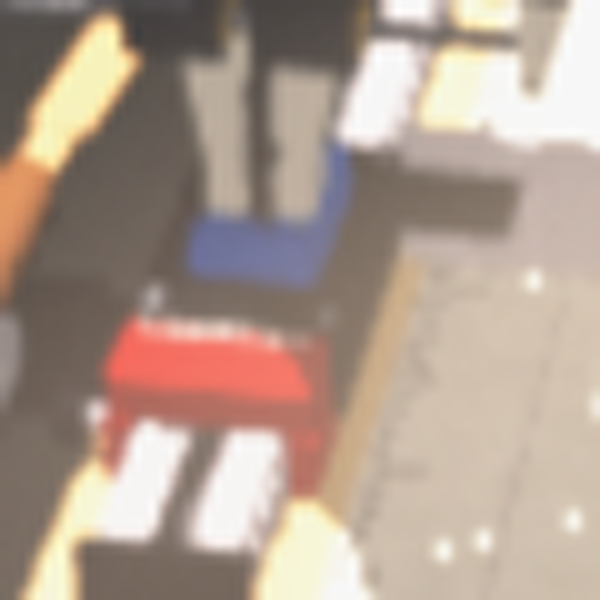

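The slide's front edge is nearly at the stop's white line (~(220,330)); a few mm remain.

Call:
{"op": "arm_command", "data": {"commands": [{"tx": -0.002, "ty": 0, "tz": 0, "twist": 0}, {"tx": -0.004, "ty": 0, "tz": 0, "twist": 0}, {"tx": -0.006, "ty": 0, "tz": 0, "twist": 0}, {"tx": -0.008, "ty": 0, "tz": 0, "twist": 0}, {"tx": -0.01, "ty": 0, "tz": 0, "twist": 0}, {"tx": -0.012, "ty": 0, "tz": 0, "twist": 0}, {"tx": -0.014, "ty": 0, "tz": 0, "twist": 0}, {"tx": -0.016, "ty": 0, "tz": 0, "twist": 0}]}}

```text
t: 8.38
eef_pos: [0.5622, 0.0698, 0.0622]
ee_rot: [3.142, -0.002, -1.658]
force: [-4.3, -7.6, 17.1]
width: 0.0007
gripper_force: 8.2
```

Call:
{"op": "arm_command", "data": {"commands": [{"tx": -0.002, "ty": 0, "tz": 0, "twist": 0}, {"tx": -0.004, "ty": 0, "tz": 0, "twist": 0}, {"tx": -0.005, "ty": 0, "tz": 0, "twist": 0}, {"tx": -0.006, "ty": 0, "tz": 0, "twist": 0}, {"tx": -0.006, "ty": 0, "tz": 0, "twist": 0}, {"tx": -0.006, "ty": 0, "tz": 0, "twist": 0}, {"tx": -0.006, "ty": 0, "tz": 0, "twist": 0}, {"tx": -0.006, "ty": 0, "tz": 0, "twist": 0}]}}

```text
t: 9.05
eef_pos: [0.5622, 0.07, 0.0621]
ee_rot: [3.141, -0.003, -1.658]
force: [-3.4, -11.5, 16.6]
width: 0.0007
gripper_force: 8.4
```

Call:
{"op": "arm_command", "data": {"commands": [{"tx": 0, "ty": 0, "tz": -0.006, "twist": 0}, {"tx": 0, "ty": 0, "tz": -0.012, "twist": 0}, {"tx": 0, "ty": 0, "tz": -0.02, "twist": 0}, {"tx": 0, "ty": 0, "tz": -0.03, "twist": 0}, {"tx": 0, "ty": 0, "tz": -0.04, "twist": 0}, {"tx": 0, "ty": 0, "tz": -0.06, "twist": 0}, {"tx": 0, "ty": 0, "tz": -0.1, "twist": 0}, {"tx": 0, "ty": 0, "tz": -0.15, "twist": 0}]}}

```text
t: 9.72
eef_pos: [0.5621, 0.0725, 0.0982]
ee_rot: [3.14, -0.001, -1.658]
force: [0.7, 1.4, -0.1]
width: 0.0007
gripper_force: 0.0
```

Call:
{"op": "arm_command", "data": {"commands": [{"tx": 0, "ty": 0, "tz": -0.06, "twist": 0}, {"tx": 0, "ty": 0, "tz": -0.12, "twist": 0}, {"tx": 0, "ty": 0, "tz": -0.18, "twist": 0}, {"tx": 0, "ty": 0, "tz": -0.24, "twist": 0}, {"tx": 0, "ty": 0, "tz": -0.3, "twist": 0}, {"tx": 0, "ty": 0, "tz": -0.3, "twist": 0}, {"tx": 0, "ty": 0, "tz": -0.3, "twist": 0}, {"tx": 0, "ty": 0, "tz": -0.3, "twist": 0}]}}

```text
t: 10.38
eef_pos: [0.5623, 0.0726, 0.173]
ee_rot: [3.141, 0.0, -1.659]
force: [-0.3, -0.4, -0.4]
width: 0.0003
gripper_force: 0.0
```

```bash
python3 -c "
from h import *
cv2.imwrite('pics/n6.png',cv2.resize(grab_frame('side')[190:250,285:345,::-1],(600,600),interpolation=2))
to([.562,.07,.062],-94.9)
for n,z in(('pad_top',.068),('slide_end',.048),('stop_face',.048)):
  for r in spot_point(n,'side')[:1]: print(n,r['score'],r['uv'],atz('side',r['uv'],z))"
```

```text
t 10.4333 pos [0.5621 0.0725 0.1726] rot [ 3.1407 -0.0002 -1.6586] F [-0.6745  0.3642 -0.3277] w 0.0004946952486672688 q [ 0.4732  0.2244 -0.3062 -0.0004 -1.041  -0.5609]
shares [ 0.0098 -0.0009  0.4424] twist -0.0007370289037835517
pad_top 0.58 [313.9, 209.8] [0.554 0.073 0.068]
slide_end 0.84 [303.2, 223.5] [0.5807 0.1188 0.048 ]
stop_face 0.8 [307.7, 223.5] [0.5676 0.1177 0.048 ]
```

View pics/n6.png

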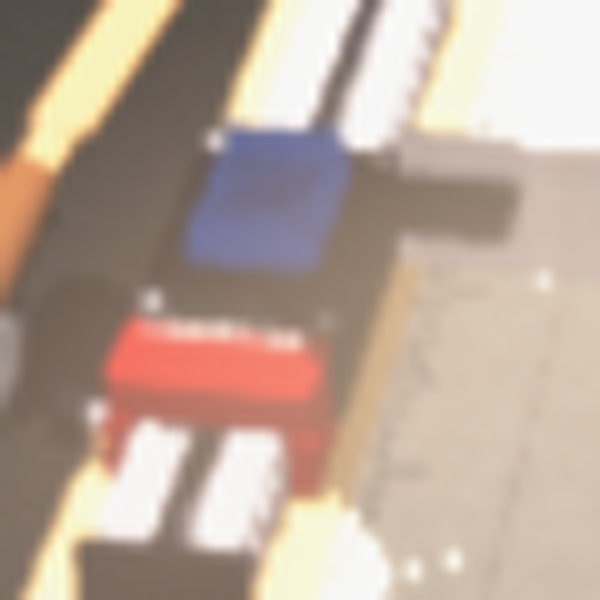

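The slide rests against the stop, whose red top at ~(215,360) is unmoved. The pad is up and untouched.

```bash
python3 -c "
from station import job_done
print(job_done())"
```

```text
the job is handed in; nothing more can be done
None
```

I pressed the pad, pushed the slide until it met the red stop (about 11 N, under the clamp's 28 N), let the pad spring up and handed the job in at about 10.5 s. The last picture showed the slide at the stop, the stop unmoved and the pad up, but the hand-in returned no verdict.

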